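Flick the weekday wheel on to Monday

TASK

The weekday wheel on the desk was left one, two or three days before Monday. With a fingertip against the edge of its tabs, flick it on clockwise (seen from above), click by click, until the Monday tab, the longer one with a round stud, has clicked in opposite the fixed pointer; do not let it run a click past. Pick nothing up and leave the things lying around where they are.

Things in the scene. Friction and masses are not known exactly. Their poses are not given: they have to be found in the camera images.
- week_wheel (a joint): turn of the weekday wheel about its vertical axis, rad. 0 = Monday tab opposite the pointer; grows clockwise seen from above. A sprung roller draws the wheel to the nearest multiple of 2*pi/7 = 0.898 (one click), so a push well past half a click jumps the rest of the way. It starts one, two or three clicks below 0. Stops at -3.14 and +3.05. Turning takes 1 to 3 N at a tab.
- week_stand: black stand fixed to the desk; origin on the desk under the wheel's axis, z up, its +x axis points from the wheel's axis to the pointer (away from the robot, give or take 0.4 rad). Round foot of radius 62 mm and 10 mm tall, a 30 mm wide spine of the same height to the pointer post, which stands 126 to 140 mm from the axis and is 52 mm tall.
- wheel_axis (a point): point on the wheel's axis, 46 mm above the desk, level with the tabs' tops. The wheel: a grey disc of radius 50 mm, 26 to 42 mm above the desk (steel hub to 51 mm), with seven radial tabs 51.4 deg apart, each 10 mm wide, 24 to 46 mm above the desk; six end 82 mm from the axis, the Monday tab 104 mm. Between tabs, 72 mm out, a finger has 52 mm; only the low foot lies below.
- home_tab (a point): outer end of the Monday tab's top edge, on the moving wheel, 104 mm from the axis and 46 mm above the desk. This tab is the longer one; a round stud, 18 mm wide and rising to 57 mm above the desk, stands on it 94 mm from the axis.
- pointer_tip (a point): tip of the fixed pointer, a black wedge that looks at the wheel, 114 mm from the axis and 46 mm above the desk (10 mm clear of the Monday tab's end when that is opposite).
- eraser: eraser in a card sleeve, 45x20x11 mm, lying in front of the wheel stand; loose, not to be moved; origin at the centre of its underside
- usb_stick: memory stick, 52x17x8 mm, lying in front of the wheel stand, to the right; loose, not to be moved; origin at the centre of its underside
- gel_pen: pen, 142x10x10 mm, lying near the front edge on the right; loose, not to be moved; origin at the centre of its underside
- mug_b: glass tea mug with a handle, 75 mm tall, standing right of the wheel stand; loose, not to be moved; origin at the centre of its underside
- stapler: desk stapler, 131x38x43 mm, standing right of the wheel stand; loose, not to be moved; origin at the centre of its underside

How it is judged:
At the end, for the whole second after the job is handed in: The Monday tab stands in its click opposite the pointer, within 0.12 rad, the wheel is at rest, and the loose things are within 20 mm of where they stood (value of joint week_wheel between -0.12 and 0.12 rad and velocity of joint week_wheel between -0.1 and 0.1 rad/s and distance of each of eraser, usb_stick, gel_pen, mug_b, stapler from where it was at the start of the episode below 0.02 m); the robot touches nothing.
It fails at once if the wheel is turned more than half a click past Monday (value of joint week_wheel above 0.5 rad).
It fails at once if a loose thing nearby (eraser, memory stick, pen, mug or stapler) is picked up or moved by more than 20 mm (distance of any of eraser, usb_stick, gel_pen, mug_b, stapler from where it was at the start of the episode above 0.02 m).
It also fails if it takes over 58 s, if anything falls off the work surface, if the arm or the gripper's body presses on something with over 40 N, if the wrist force passes 120 N, or if a joint passes its speed limit or range.

ROBOT

A 6-joint arm with a two-finger parallel gripper is mounted at the origin on a cart in front of the work surface, level with it; the furniture and walls round the work are solid. World frame = base frame: x ahead of the robot, y to its left, z up, the work surface at z = 0. Lengths are in m, angles in rad, forces in N, time in s.
With the tool pointing down it reaches from about 0.375 to 0.75 m from the base axis. Payload 9 kg.
Tool frame: the origin (TCP) lies on the centre line of the jaws, within the pads' length; the fingertips stand 19 mm ahead of it and the grasp point (between the pads) is the TCP; z points along the fingers, x is the direction in which the jaws open and shut, and the axes are right-handed (so a half turn about z gives the same grasp; the last joint's range is limited). The gripper opens to 85 mm and grips with 20 to 120 N. Pads are 22 mm wide; open, the fingers measure 114 mm over their backs; the gripper's body (76 mm by 85 mm) begins 54 mm behind the grasp point. The pads swing forward as they close: fully open they stand 13 mm farther back than shut.
Start: joints at [-1.507, 0.104, 0.097, 1.564, 0, 1.353], TCP at [0.167, -0.576, 0.25] pointing down, gripper open.
Joint ranges: [-2.99, 2.99], [-0.84, 1.86], [-1.1, 1.16], [-1.84, 2.11], [-1.51, 1.56], [-3.14, 3.14]. Speed limits (rad/s): [2.22, 2.22, 2.57, 3.14, 3.14, 3.14].

INTERFACE

Orientations are given as a rotation vector (axis times angle).
In Python, from station import manip gives the robot as it stands. The module is installed in compiled form; this text tells all that it offers.
- The arm moves only by the shell command python3 -m inch 'ROWS' [OPENING]. ROWS is JSON, a list of rows, each a list of 2 entries, a list of its own where there are three numbers: the shift along the tool's x, y, z in cm, then the turn about the tool's z in degrees. A call has exactly 8 rows; each row is the pose to reach, as a shift and turn from the pose commanded when the call began, along the tool's axes at that moment; what a row does not reach only later rows make up. A row lasts 1/8 s, in which the tool goes at most 62.5 mm and 10.7 degrees, less where a joint would pass 70% of its speed; a pose out of reach is approached as far as the arm can. A call with a gripper value outside its range is refused whole. OPENING is the closure, from 0 (fully open) to 1 (shut), set as the call begins (- or left out, the last holds). The fingers move at their own pace and stop on an object; the grip force is fixed at half the most. Time passes only in rows, so rows that repeat a pose let the fingers close, or fill a call up. It gives the time, the measured TCP pose, the force and the opening at its end, in the units of the state.
- manip.sense(): the state, without advancing time (a new reading comes with each control period).
- manip.camera(name): name is "scene" or "side" or "wrist"; returns a dict with "color" (384x512x3 uint8, blue, green, red), "K" (3x3 intrinsics, pixels), "R" (3x3) and "t" (3): a world point X has camera coordinates R X + t. Camera axes: x right, y down, z forward; pixel columns grow to the right and rows downward; lengths in m; the calibration is good to about 2 mm. A picture is of the moment at which its call begins. There is no depth.
- manip.finish_job(): hands the job in, once; it reports no verdict.
The state is a dict: "time_s": time; "joint_pos": joint angles; "qd": joint speeds; "effort": joint torques, N m; "position": TCP position; "tool_rot": TCP orientation; "contact_force": force on the tool from outside, world axes, zero at the start; "torque": the same for the moment, N m; "finger_gap": finger opening in m.
Only numpy, scipy, OpenCV 4.12 (cv2) and the standard library are available. Lean on these libraries where they do the work, as an engineer would, in place of code of your own. Each camera call takes 0.05 s, during which the arm holds its last target.

## Working session

There is one attempt and no reset: what is moved stays moved. The work goes in short steps, Python scripts to look and compute and a shell command to move; the robot and the scene stay as the last step left them, time stands still between calls to the robot, and variables do not carry over. Pictures are saved under pics/ and viewed, and the job is handed in when it is done.

```bash
mkdir -p pics
python3 - <<'E'
from station import manip
import cv2,numpy as np
s=manip.sense()
for k in s: print(k,np.round(s[k],4))
for n in ["scene","side","wrist"]:
    c=manip.camera(n); cv2.imwrite(f"pics/{n}0.png",c["color"]); np.savez(f"pics/{n}0.npz",**c)
    print(n,c["K"].tolist(),np.round(c["R"],4).tolist(),np.round(c["t"],4))
E
```

```text
time_s 0.0
joint_pos [-1.5067  0.1046  0.0965  1.5639 -0.      1.3531]
qd [ 0.0008 -0.0001  0.0007  0.0002  0.0011  0.0017]
effort [-6.00000e-04 -5.56935e+01  5.03648e+01  1.71000e-02 -3.00000e-04
 -0.00000e+00]
position [ 0.1668 -0.576   0.2496]
tool_rot [-2.5106e+00  1.8869e+00  1.3000e-03]
contact_force [ 0.2244  0.4089 -0.0459]
torque [-0.0008 -0.0138  0.0216]
finger_gap 0.0855
scene [[347.3995231510085, 0.0, 256.2644943873324], [0.0, 347.3995231510085, 190.97683789858425], [0.0, 0.0, 1.0]] [[0.8767, -0.4809, 0.007], [-0.3012, -0.5603, -0.7716], [0.375, 0.6744, -0.6361]] [-0.5493  0.0451  0.9181]
side [[483.68803742488456, 0.0, 255.2858200649838], [0.0, 483.68803742488456, 194.9503292142442], [0.0, 0.0, 1.0]] [[-0.9433, -0.3319, -0.0023], [-0.177, 0.5089, -0.8424], [0.2808, -0.7943, -0.5388]] [0.3398 0.2665 0.8124]
wrist [[282.73963422464544, 0.0, 255.31969886244846], [0.0, 282.73963422464544, 189.96583737030136], [0.0, 0.0, 1.0]] [[0.2781, -0.9606, -0.0012], [-0.9262, -0.2685, 0.2646], [-0.2544, -0.0724, -0.9644]] [-0.5985 -0.0328  0.3793]
```

View pics/scene0.png

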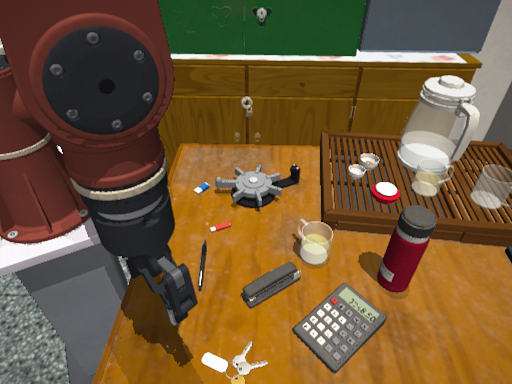

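View pics/side0.png

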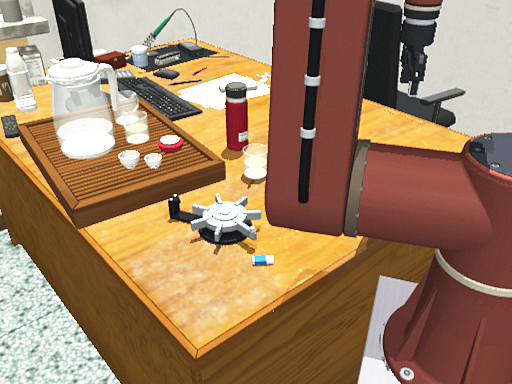

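View pics/wrist0.png

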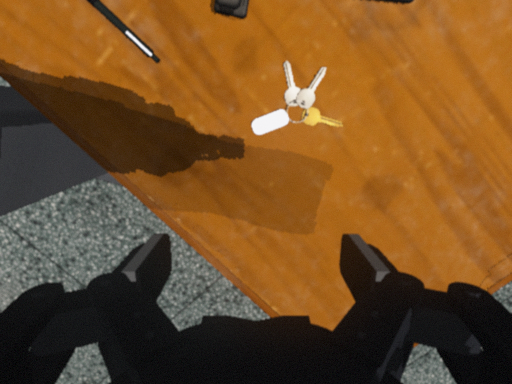

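The scene view shows the wheel near (253,185), pointer post at (295,173), eraser (202,188), stick (220,227) and mug (313,242). In the side view the wheel is near (225,215) and the pointer post near (175,207). I'll enlarge both.

Run:
```python
import cv2,numpy as np
a=cv2.imread("pics/scene0.png")[140:260,180:340]; b=cv2.imread("pics/side0.png")[175:275,155:285]
cv2.imwrite("pics/sc1.png",cv2.resize(a,None,fx=5,fy=5,interpolation=2)[:600])
cv2.imwrite("pics/si1.png",cv2.resize(b,None,fx=6,fy=6,interpolation=2)[:600])
```

```text
(no output)
```

View pics/sc1.png

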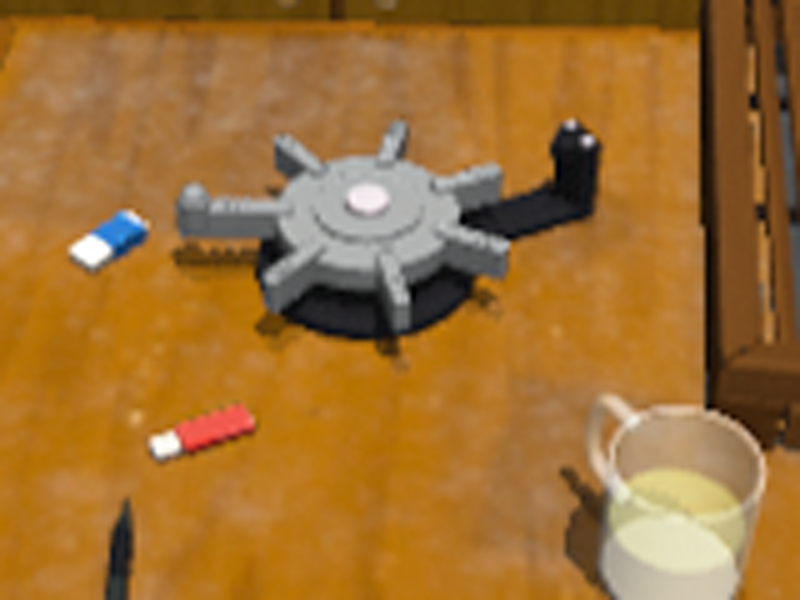

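View pics/si1.png

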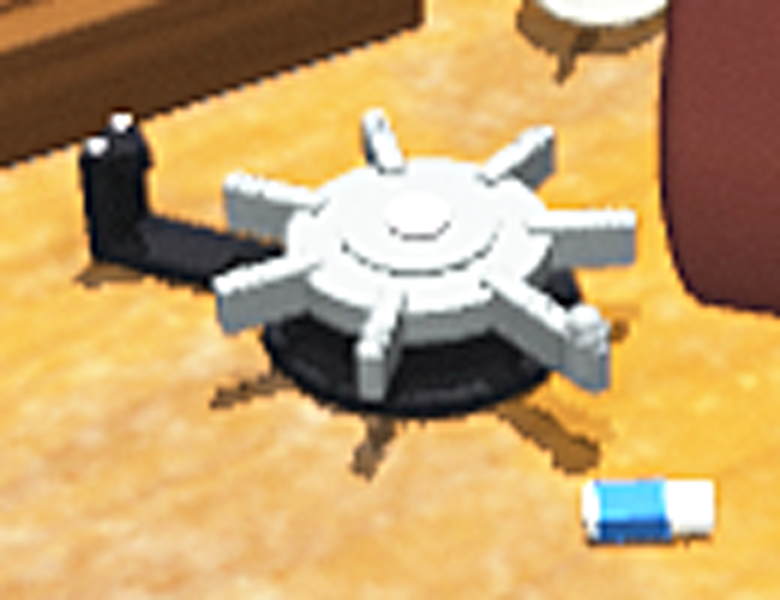

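```bash
cat > h.py <<'E'
import numpy as np
def ray(c,u,v,z):
    K,R,t=c["K"],c["R"],c["t"]; C=-R.T@t; d=R.T@np.linalg.solve(K,[u,v,1.]); return C+d*(z-C[2])/d[2]
def proj(c,X):
    p=c["K"]@(c["R"]@np.asarray(X)+c["t"]); return p[:2]/p[2]
def tri(cs,uvs):
    A=[];b=[]
    for c,(u,v) in zip(cs,uvs):
        C=-c["R"].T@c["t"]; d=c["R"].T@np.linalg.solve(c["K"],[u,v,1.]); d/=np.linalg.norm(d); P=np.eye(3)-np.outer(d,d); A.append(P); b.append(P@C)
    return np.linalg.solve(sum(A),sum(b))
E
python3 - <<'E'
from h import *
sc=np.load("pics/scene0.npz");si=np.load("pics/side0.npz")
S=lambda x,y:(x/5+180-.4,y/5+140-.4); D=lambda x,y:(x/6+155-.4,y/6+175-.4)
pts={"hub":(S(368,197),D(418,213),.051),"stud":(S(194,190),D(586,318),.057),"posttop":(S(577,134),D(112,136),.052),
"eraser":(S(110,238),D(648,508),.011)}
for k,(a,b,z) in pts.items(): print(k,ray(sc,*a,z)[:2].round(4),ray(si,*b,z)[:2].round(4),tri([sc,si],[a,b]).round(4))
hub=(ray(sc,*S(368,197),.051)+ray(si,*D(418,213),.051))/2
for n,c,f,L in (("scene",sc,S,[(187,205),(272,290),(398,325),(503,248),(495,172),(400,125),(280,142)]),("side",si,D,[(595,345),(632,220),(545,135),(375,120),(230,182),(222,285),(372,345)])):
  for p in L:
    q=ray(c,*f(*p),.046)-hub; print(n,p,np.hypot(*q[:2]).round(4),np.degrees(np.arctan2(q[1],q[0])).round(1))
usb=ray(sc,*S(203,432),.004); print("usb",usb)
for p in [(150,448),(255,418)]: print(ray(sc,*S(*p),.004))
print("mug",ray(sc,*S(670,590),0), "tray", ray(sc,*S(705,340),.02),ray(sc,*S(705,50),.02))
E
```

```text
hub [ 0.505  -0.2035] [ 0.5033 -0.1975] [ 0.5056 -0.2013  0.0486]
stud [ 0.422  -0.1608] [ 0.4191 -0.1486] [ 0.4228 -0.1555  0.0521]
posttop [ 0.6364 -0.2091] [ 0.6351 -0.2061] [ 0.6367 -0.2081  0.0508]
eraser [ 0.3846 -0.1225] [ 0.383  -0.1105] [ 0.3858 -0.1166  0.0058]
scene (187, 205) 0.0957 153.5
scene (272, 290) 0.0872 -150.8
scene (398, 325) 0.1018 -108.7
scene (503, 248) 0.0832 -56.7
scene (495, 172) 0.0777 -7.8
scene (400, 125) 0.0751 45.7
scene (280, 142) 0.0731 102.4
side (595, 345) 0.1025 149.5
side (632, 220) 0.0797 -161.1
side (545, 135) 0.0742 -109.1
side (375, 120) 0.0725 -53.6
side (230, 182) 0.078 0.4
side (222, 285) 0.081 50.5
side (372, 345) 0.0791 100.3
usb [ 0.37041923 -0.27991978  0.004     ]
[ 0.34289055 -0.27763064  0.004     ]
[ 0.39746182 -0.28330369  0.004     ]
mug [ 0.51823425 -0.47031533  0.        ] tray [ 0.62004097 -0.35698556  0.02      ] [ 0.78720324 -0.1342344   0.02      ]
```

```bash
python3 -m inch '[[[-2,-4.5,0],-9],[[-4.4,-9.7,0],-18],[[-6.6,-14.5,0],-28],[[-8.8,-19.4,0],-37],[[-11,-24.2,0],-46],[[-13.2,-29,0],-56],[[-15.4,-33.9,0],-65],[[-17.6,-38.7,0],-74]]' 1
python3 -m inch '[[[0,0,0],0],[[0,0,0],0],[[0,0,0],0],[[0,0,0],0],[[0,0,0],0],[[0,0,0],0],[[0,0,0],0],[[0,0,0],0]]'
python3 - <<'E'
from station import manip
import cv2,numpy as np
s=manip.sense(); print(s["time_s"],s["position"],s["tool_rot"],s["finger_gap"],s["joint_pos"])
for n in ["scene","wrist"]:
    c=manip.camera(n); cv2.imwrite(f"pics/{n}1.png",c["color"]); np.savez(f"pics/{n}1.npz",**c)
E
```

```text
time_s: 1.15
position: [0.4908, -0.2983, 0.2501]
tool_rot: [3.142, 0.012, -0.0]
contact_force: [0.2, -0.6, -0.2]
finger_gap: 0.0001
time_s: 2.15
position: [0.4897, -0.2997, 0.2503]
tool_rot: [3.141, 0.004, 0.0]
contact_force: [-0.4, 0.5, 0.1]
finger_gap: 0.0
2.15 [ 0.48966137 -0.29967922  0.25033189] [3.14148406e+00 3.96257170e-03 4.64625060e-05] 4.8319246170644446e-05 [-7.76890670e-01  2.46446658e-02  1.47198718e-02  1.56077599e+00
 -5.48009092e-05  7.91382917e-01]
```

View pics/wrist1.png

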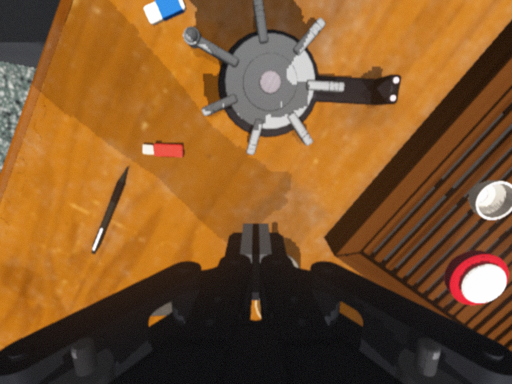

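The wrist view shows the wheel hub at (270,82), the Monday stud at (192,35) and the pointer post at (393,89), with the closed finger at (257,235).

Run:
```python
from h import *
c=np.load("pics/wrist1.npz")
hub=ray(c,270,82,.051); print("hub",hub)
for n,p,z in [("stud",(192,35),.057),("post1",(397,80),.052),("post2",(392,98),.052),("t",(261,0),.046),("t",(321,22),.046),("t",(343,87),.046),("t",(308,142),.046),("t",(251,152),.046),("t",(205,111),.046),("foot L",(219,82),.01),("eraser",(164,10),.011),("usb",(163,150),.008)]:
    X=ray(c,*p,z); q=X-hub; print(n,X[:2].round(4),np.hypot(*q[:2]).round(4),np.degrees(np.arctan2(q[1],q[0])).round(1))
print(proj(c,[.49,-.3,.23]), proj(c,[.49,-.3,.25]))
```

```text
hub [ 0.50661109 -0.19989962  0.051     ]
stud [ 0.4267 -0.1561] 0.0912 151.3
post1 [ 0.6423 -0.1976] 0.1357 1.0
post2 [ 0.6393 -0.2159] 0.1337 -6.9
t [ 0.4964 -0.1212] 0.0793 97.4
t [ 0.5587 -0.141 ] 0.0787 48.5
t [ 0.5869 -0.2043] 0.0804 -3.2
t [ 0.5517 -0.2641] 0.0784 -54.9
t [ 0.486  -0.2758] 0.0786 -105.2
t [ 0.4347 -0.2301] 0.078 -157.3
foot L [ 0.447  -0.1961] 0.0598 176.4
eraser [ 0.3871 -0.1197] 0.1439 146.1
usb [ 0.3717 -0.2787] 0.1562 -149.7
[253.63208956 240.40096402] [253.43567835 258.29954929]
```

```bash
python3 -m inch '[[[-2,-3.5,0],0],[[-4,-7,0],0],[[-5.6,-10.4,2],0],[[-5.6,-10.4,6],0],[[-5.6,-10.4,10],0],[[-5.6,-10.4,14],0],[[-5.6,-10.4,15],0],[[-5.6,-10.4,15],0]]'
python3 - <<'E'
from station import manip
import cv2,numpy as np
for n in ["scene","side","wrist"]:
    c=manip.camera(n); im=c["color"]; np.savez(f"pics/{n}2.npz",**c); globals()[n]=im
a=cv2.resize(scene[140:240,180:320],(560,400)); b=cv2.resize(side[150:270,155:295],(467,400))
w=cv2.resize(wrist,(400,300))
cv2.imwrite("pics/c2.png",np.hstack([cv2.resize(a,(400,300)),cv2.resize(b,(400,300))])); cv2.imwrite("pics/w2.png",wrist)
E
```

```text
time_s: 3.25
position: [0.4334, -0.1959, 0.1007]
tool_rot: [-3.142, -0.004, 0.0]
contact_force: [0.8, 0.6, -0.5]
finger_gap: 0.0002
```

View pics/c2.png

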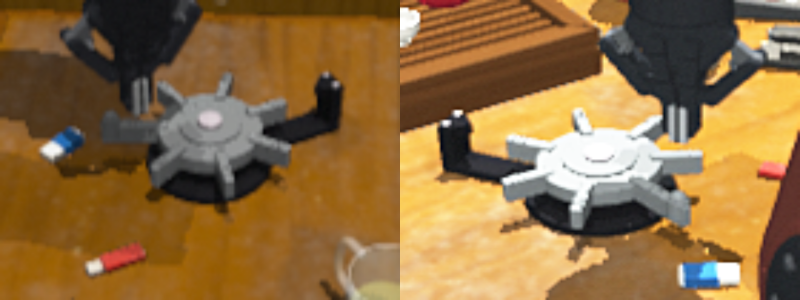

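View pics/w2.png

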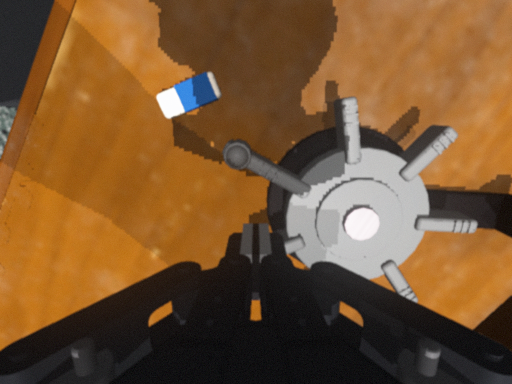

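The fingertip hangs over the gap behind the Monday tab, with the stud at (236,155) in the wrist view. I'll lower it and push the first click.

```bash
python3 -m inch '[[[0,0,1],0],[[0,0,2],0],[[0,0,3],0],[[0,0,4],0],[[0,0,4.5],0],[[0,0,5],0],[[0,0,5],0],[[0,0,5],0]]'
python3 - <<'E'
from station import manip
import cv2,numpy as np
for n in ["side"]:
    c=manip.camera(n); cv2.imwrite("pics/s3.png",cv2.resize(c["color"][150:270,155:295],(700,600)))
E
```

```text
time_s: 4.4
position: [0.4335, -0.196, 0.0506]
tool_rot: [3.141, 0.004, 0.001]
contact_force: [0.7, -0.3, 0.0]
finger_gap: -0.0002
```

View pics/s3.png

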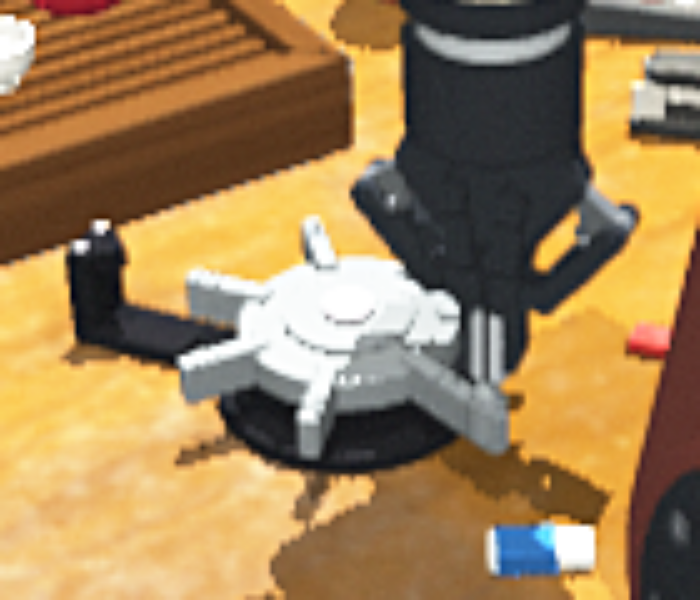

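The finger (485,345) is down between the tabs, behind the Monday tab (500,410), and touches nothing. Next comes the first click.

```bash
python3 -m inch '[[[0.1,-0.9,0],0],[[0.3,-1.7,0],0],[[0.6,-2.55,0],0],[[1.0,-3.3,0],0],[[1.5,-4.05,0],0],[[2.1,-4.7,0],0],[[2.75,-5.3,0],0],[[3.25,-5.65,0],0]]'
python3 - <<'E'
from station import manip
import cv2,numpy as np
a=[]
for n in ["side","wrist"]:
    c=manip.camera(n); im=c["color"]
    a.append(cv2.resize(im[150:270,155:295],(400,343)) if n=="side" else cv2.resize(im[:300,:],(400,343)))
cv2.imwrite("pics/p4.png",np.hstack(a)); print(manip.sense()["position"],manip.sense()["contact_force"])
E
```

```text
time_s: 5.45
position: [0.4662, -0.1388, 0.0502]
tool_rot: [-3.141, -0.005, 0.0]
contact_force: [0.3, -0.2, -0.3]
finger_gap: -0.0001
[ 0.46618791 -0.13891146  0.05025113] [-0.47432789  0.8799776  -0.48800507]
```

View pics/p4.png

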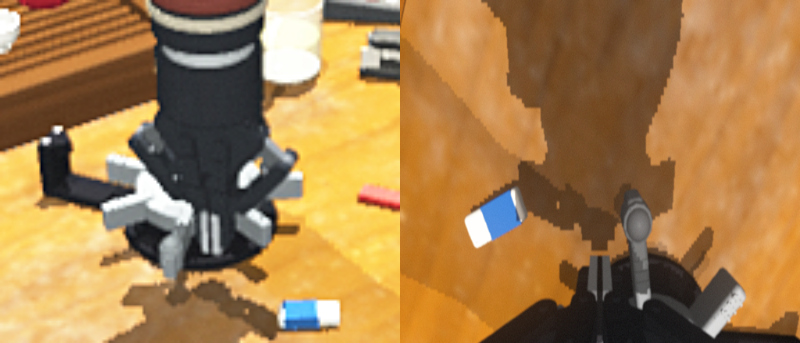

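The first click went in: the Monday tab (stud at (635,220) in the right half) has snapped ahead of the finger, leaving a clear gap. Now the second click.

```bash
python3 -m inch '[[[0.8,-0.4,0],0],[[1.5,-0.7,0],0],[[2.3,-0.95,0],0],[[3.2,-1.1,0],0],[[3.95,-1.15,0],0],[[4.85,-1.1,0],0],[[5.55,-0.95,0],0],[[6.3,-0.75,0],0]]'
python3 - <<'E'
from station import manip
import cv2,numpy as np
a=[]
for n in ["side","wrist"]:
    c=manip.camera(n); im=c["color"]
    a.append(cv2.resize(im[150:270,155:295],(400,343)) if n=="side" else cv2.resize(im[:300,:],(400,343)))
cv2.imwrite("pics/p5.png",np.hstack(a)); print(manip.sense()["position"],manip.sense()["contact_force"])
E
```

```text
time_s: 6.55
position: [0.5293, -0.1318, 0.0503]
tool_rot: [3.142, 0.004, 0.0]
contact_force: [0.6, -0.5, -0.4]
finger_gap: -0.0001
[ 0.52945709 -0.1319535   0.05036885] [-0.25015296 -0.10489803 -0.52972818]
```

View pics/p5.png

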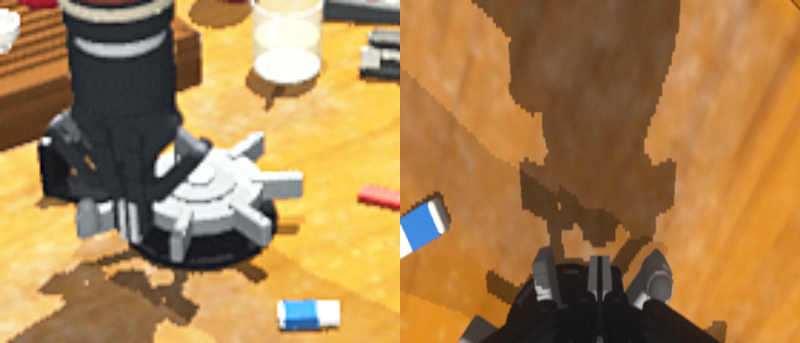

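The second click is in: the stud is at (657,272) in the right half, and the finger is mid-gap. I'll raise the finger 4 mm so the finger linkage clears the stud, then push the last click, stopping short of Monday.

```bash
python3 -m inch '[[[0.7,0.3,-0.4],0],[[1.45,0.7,-0.4],0],[[2.2,1.2,-0.4],0],[[2.85,1.8,-0.4],0],[[3.3,2.35,-0.4],0],[[3.75,3.0,-0.4],0],[[4.1,3.65,-0.4],0],[[4.4,4.35,-0.4],0]]'
python3 - <<'E'
from station import manip
import cv2,numpy as np
a=[]
for n in ["side","wrist","scene"]:
    c=manip.camera(n); im=c["color"]
    a.append(cv2.resize(im[150:270,155:295],(266,228)) if n=="side" else cv2.resize(im[:300,:],(266,228)) if n=="wrist" else cv2.resize(im[130:230,190:310],(266,228)))
cv2.imwrite("pics/p6.png",cv2.resize(np.hstack(a),(798,228))); print(manip.sense()["position"],manip.sense()["contact_force"])
E
```

```text
time_s: 7.65
position: [0.5732, -0.1756, 0.0544]
tool_rot: [3.141, 0.004, 0.0]
contact_force: [0.2, 0.1, -1.0]
finger_gap: 0.0
[ 0.5729327  -0.17541744  0.05432074] [-0.28280345 -0.12490096 -0.39837751]
```

View pics/p6.png

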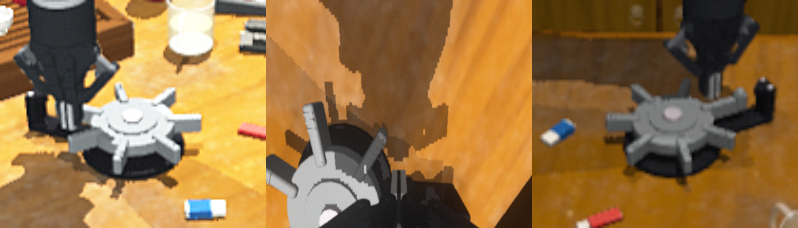

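The Monday stud (740,97) stands in front of the post (765,95) and there is no load on the finger. I'll lift straight up and move back for a check view.

```bash
python3 -m inch '[[[0,0,-1],0],[[0,0,-2.5],0],[[0,0,-5],0],[[0,0,-10],0],[[0,0,-15],0],[[0,0,-19],0],[[-2,4,-19.5],0],[[-4,8,-19.5],0]]'
python3 -m inch '[[[-2,2,0],0],[[-4,4.5,0],0],[[-4,4.5,0],0],[[-4,4.5,0],0],[[-4,4.5,0],0],[[-4,4.5,0],0],[[-4,4.5,0],0],[[-4,4.5,0],0]]'
python3 - <<'E'
from station import manip
import cv2,numpy as np
for n in ["wrist","scene","side"]:
    c=manip.camera(n); cv2.imwrite(f"pics/{n}7.png",c["color"]); np.savez(f"pics/{n}7.npz",**c)
E
```

```text
time_s: 8.8
position: [0.5332, -0.2558, 0.252]
tool_rot: [3.139, 0.007, 0.004]
contact_force: [0.4, -0.1, -1.1]
finger_gap: -0.0001
time_s: 9.8
position: [0.4932, -0.3, 0.2492]
tool_rot: [3.142, 0.004, -0.0]
contact_force: [-0.5, 0.4, 0.3]
finger_gap: -0.0
```

View pics/wrist7.png

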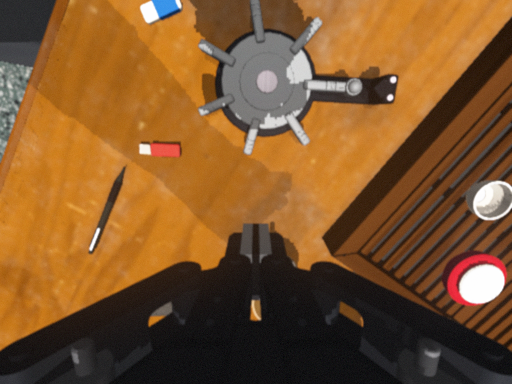

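View pics/scene7.png

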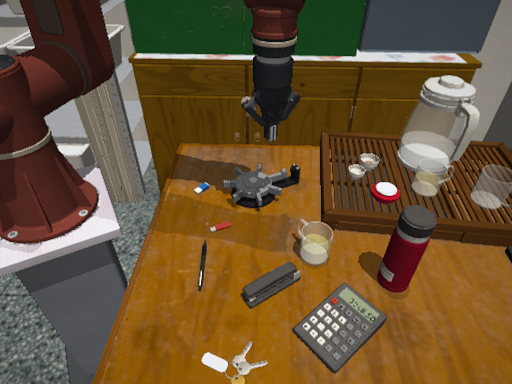

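The wrist view shows the stud at (354,87), on the line from the hub (267,82) to the pointer post (390,89). In the scene view the loose things look unmoved. I'll check that numerically and hand in.

Run:
```python
from h import *
from station import manip
c=np.load("pics/wrist7.npz")
hub=ray(c,267,82,.051)
a=lambda p,z:np.degrees(np.arctan2(*(ray(c,*p,z)-hub)[1::-1]))
print("stud",a((354,87),.057),"post",a((391,89),.052))
for n,p,z in [("eraser",(160,9),.011),("usb",(160,150),.008)]: print(n,ray(c,*p,z)[:2])
import cv2
A,B=cv2.imread("pics/scene0.png"),cv2.imread("pics/scene7.png")
for n,(x0,x1,y0,y1) in {"eraser":(190,212,180,196),"usb":(207,235,218,236),"pen":(198,212,236,292),"mug":(295,335,215,268),"stapler":(238,305,258,310)}.items():
    t=A[y0:y1,x0:x1]; r=cv2.matchTemplate(B[y0-10:y1+10,x0-10:x1+10],t,cv2.TM_CCOEFF_NORMED); print(n,np.array(cv2.minMaxLoc(r)[3])-10,r.max().round(3))
s=manip.sense(); print(s["time_s"],s["qd"].round(3) if hasattr(s["qd"],"round") else s["qd"])
```

```text
stud -3.287247585386311 post -2.9063654316940726
eraser [ 0.38650525 -0.11942421]
usb [ 0.3717203  -0.27889351]
eraser [0 0] 0.953
usb [0 0] 0.986
pen [0 0] 0.993
mug [0 0] 0.999
stapler [0 0] 0.999
9.95 [-0.001  0.001 -0.     0.001 -0.001 -0.   ]
```

```bash
python3 -c "
from station import manip
print(manip.finish_job())"
```

```text
the job is handed in; nothing more can be done
None
```

The weekday wheel is on Monday, and I've handed the job in. The wheel stood three clicks before Monday. I put the closed fingertip behind the Monday tab and pushed it clockwise one click at a time. Each push stopped short of the click, so the roller pulled the wheel in. Then I lifted the arm clear. The robot's clock read about 10 s at hand-in.

- **Wheel position:** in the last wrist picture the Monday stud is at -3.3° and the pointer post at -2.9°. That is about 0.007 rad apart, against the 0.12 rad allowed.
- **Loose things:** the eraser, memory stick, pen, mug and stapler show no shift in the scene camera, comparing the first and last pictures.
- **Contact:** the arm was clear of everything and at rest, and the force reading was only about 0.5 N of noise.

None of the last checks failed. The only disagreement was early on, when the scene and side cameras differed by about 6 mm (up to 12 mm at the stud). I settled that with a close wrist picture before touching the wheel.

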